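# Microscope objectives in order of length

### The job

Put the four loose microscope objectives away on the dark rail, each standing upright in the middle of its own white pad, in order of length: the shortest on the pad next to the brass knob, the longest at the other end of the row. Do not tip over any objective, or the amber oil bottle, at any time.

Things in the scene. Friction and masses are not known exactly. Their poses are not given: they have to be found in the camera images.
- obj_30: The shortest of four loose microscope objectives: round, standing upright, 30 mm tall. Foot 25 mm diameter and 5 mm high (brass thread), then a black parallel barrel of 28 mm diameter up to 21 mm, tapering to a 17 mm nose. Mass about 60 g (varies by 40 %). Origin: centre of the underside; z is its axis, up.
- obj_42: The second shortest of four loose microscope objectives: round, standing upright, 42 mm tall. Foot 25 mm diameter and 5 mm high (brass thread), then a black parallel barrel of 28 mm diameter up to 29 mm, tapering to a 17 mm nose. Mass about 80 g (varies by 40 %). Origin: centre of the underside; z is its axis, up.
- obj_54: The second longest of four loose microscope objectives: round, standing upright, 54 mm tall. Foot 25 mm diameter and 5 mm high (brass thread), then a black parallel barrel of 28 mm diameter up to 38 mm, tapering to a 17 mm nose. Mass about 100 g (varies by 40 %). Origin: centre of the underside; z is its axis, up.
- obj_66: The longest of four loose microscope objectives: round, standing upright, 66 mm tall. Foot 25 mm diameter and 5 mm high (brass thread), then a black parallel barrel of 28 mm diameter up to 46 mm, tapering to a 17 mm nose. Mass about 120 g (varies by 40 %). Origin: centre of the underside; z is its axis, up.
- pad_a: One of four like white round pads in a straight row, 66 mm apart, fixed on the dark rail, in the order pad_a, pad_b, pad_c, pad_d along it (this is number 1). Flat disc 50 mm in diameter, 3 mm thick. Origin: centre of its underside, on the rail's top 12 mm above the table, so its top is 15 mm above the table; its x axis lies along the row. The rail is 340 x 62 mm.
- pad_b: One of four like white round pads in a straight row, 66 mm apart, fixed on the dark rail, in the order pad_a, pad_b, pad_c, pad_d along it (this is number 2). Flat disc 50 mm in diameter, 3 mm thick. Origin: centre of its underside, on the rail's top 12 mm above the table, so its top is 15 mm above the table; its x axis lies along the row. The rail is 340 x 62 mm.
- pad_c: One of four like white round pads in a straight row, 66 mm apart, fixed on the dark rail, in the order pad_a, pad_b, pad_c, pad_d along it (this is number 3). Flat disc 50 mm in diameter, 3 mm thick. Origin: centre of its underside, on the rail's top 12 mm above the table, so its top is 15 mm above the table; its x axis lies along the row. The rail is 340 x 62 mm.
- pad_d: One of four like white round pads in a straight row, 66 mm apart, fixed on the dark rail, in the order pad_a, pad_b, pad_c, pad_d along it (this is number 4). Flat disc 50 mm in diameter, 3 mm thick. Origin: centre of its underside, on the rail's top 12 mm above the table, so its top is 15 mm above the table; its x axis lies along the row. The rail is 340 x 62 mm.
- knob: Fixed brass knob, 22 mm diameter and 22 mm high, on one end of the rail, 51 mm from the centre of the nearest pad; which end differs from start to start (the other end has only a flat steel screw head). Origin: centre of its underside, on the rail's top.
- oil: Small loose amber oil bottle with a white cap, upright on the white mat among the objectives, 26 mm diameter, 55 mm tall; it stays there, at least 55 mm from the axis of any objective. Origin: centre of its underside. The mat's top, on which the objectives stand, is 2 mm above the table; a grey cap 12 mm high and a blue box 9 mm high also lie on it.
Things that resemble listed ones, but are neither listed nor needed, are in the scene too. What is shaped like the obj_66 but green or purple is not meant. What is shaped like the obj_42 but green is not meant.

How it is judged:
By the outcome, as a careful person would: the job done as asked, in the order asked, and still so for the second after the job is handed in, with the robot touching nothing.
It also fails if it takes over 99 s, if anything falls off the work surface, if the arm or the gripper's body presses on something with over 40 N, if the wrist force passes 120 N, or if a joint passes its speed limit or range.

### The arm

A 6-joint arm with a two-finger parallel gripper is mounted at the origin on the work surface. World frame = base frame: x ahead of the robot, y to its left, z up, the work surface at z = 0. Lengths are in m, angles in rad, forces in N, time in s.
With the tool pointing down it reaches from about 0.225 to 0.875 m from the base axis. Payload 3.4 kg.
Tool frame: the origin (TCP) lies at the very end of the fingers, on their centre line; the grasp point (between the pads) lies 19 mm behind it; z points along the fingers, y is the line along which they close (so a half turn about z gives the same grasp; the last joint's range is limited). The gripper opens to 85 mm and grips with 20 to 120 N. Pads are 22 mm wide; open, the fingers measure 114 mm over their backs; the gripper's body (76 mm by 85 mm) begins 54 mm behind the grasp point. The pads swing forward as they close: fully open they stand 13 mm farther back than shut.
Start: joints at [-1.225, 0.276, 1.505, -0, 1.361, -0.121], TCP at [0.259, -0.514, 0.231] pointing down, gripper open.
Joint ranges: [-2.89, 2.89], [-0.75, 2.08], [0.22, 2.7], [-1.18, 4.32], [0.11, 2.71], [-2.7, 2.7]. Speed limits (rad/s): [2.57, 2.57, 3.14, 3.14, 3.14, 3.14].

### API

Orientations are given as a unit quaternion [w, x, y, z].
In Python, from rig import get_state, optics, sign_off gives the robot as it stands.
- The arm moves only by the tool send_rows, never from a script. Its argument "increments" is a list of rows, each an object with "gripper": the gripper's target within -1 to 1 (shut at 1, half-way at 0, fully open at -1); "linear": the shift along the world's x, y, z in m, a list of three; "delta_rot": the turn, a rotation vector about the world's x, y, z in rad, a list of three. In form: [{"gripper": gripper, "linear": [dx, dy, dz], "delta_rot": [rx, ry, rz]}, ...]. A call has 1 to 8 rows; each row is the pose to reach, as a shift and turn from the pose commanded when the call began; what a row does not reach only later rows make up. A row lasts 1/10 s, in which the tool goes at most 50 mm and 8.59 degrees, less where a joint would pass 70% of its speed; a pose out of reach is approached as far as the arm can. A call with a gripper value outside its range is refused whole. The fingers move at their own pace and stop on an object; "newtons" is the grip in N (left out, the last holds). Time passes only in rows, so rows that repeat a pose let the fingers close. It gives the time, the measured TCP pose, the force, the opening and the grip force at its end, in the units of the state.
- get_state(): the state, without advancing time (a new reading comes with each control period).
- optics.get_image(name): name is "scene" or "top" or "wrist"; returns a dict with "pixels" (384x512x3 uint8, blue, green, red), "K" (3x3 intrinsics, pixels), "rvec" (rotation vector, rad) and "tvec" (3), from world to camera coordinates, as OpenCV has them; the wrist camera has in their place "T_tool_cam" (4x4, takes a point from camera to tool coordinates, whose origin is the TCP and whose axes are the flange's). Camera axes: x right, y down, z forward; pixel columns grow to the right and rows downward; lengths in m; the calibration is good to about 2 mm. A picture is of the moment at which its call begins: read the wrist's pose just before it. There is no depth.
- sign_off(): hands the job in; it is judged then, once.
The state is a dict: "clock": time; "qpos": joint angles; "qd": joint speeds; "effort": joint torques, N m; "position": TCP position; "ee_rot": TCP orientation; "contact_force": force on the tool from outside, world axes, zero at the start; "moment": the same for the moment, N m; "width": finger opening in m; "gripper_force": force on a finger pad.
Only numpy, scipy, OpenCV 4.12 (cv2) and the standard library are available. Lean on these libraries where they do the work, as an engineer would, in place of code of your own. Each camera call takes 0.05 s, during which the arm holds its last target. There are 200 camera calls.

## Working session

There is one attempt and no reset: what is moved stays moved. The work goes in short steps, Python scripts to look and compute and a tool call to move; the robot and the scene stay as the last step left them, time stands still between calls to the robot, and variables do not carry over. Pictures are saved under pics/ and viewed, at most 14 in all, crops included, and the job is handed in when it is done.

Besides the shell and the picture viewer there is one more tool, called after "Request:" in YAML: its name, and indented under it one key for each argument. send_rows: Moves the arm, as the interface text tells. Its arguments: {"type":"object","properties":{"increments":{"type":"array"},"newtons":{"type":"number"}},"required":["increments"]}

```bash
mkdir -p pics; cat > h.py <<'E'
import numpy as np, cv2
from rig import get_state, optics
def save(n,f):
    d=optics.get_image(n); cv2.imwrite('pics/'+f,d['pixels']); np.savez('pics/'+f+'.npz',**d); return d
def ray(d,uv,z,st=None):
    uv=np.atleast_2d(np.float64(uv)); K=np.array(d['K'])
    r=np.c_[(uv-[K[0,2],K[1,2]])/[K[0,0],K[1,1]],np.ones(len(uv))]
    if 'rvec' in d:
        R=cv2.Rodrigues(np.float64(d['rvec']).ravel())[0]; c=-R.T@np.ravel(d['tvec']); w=r@R
    else:
        from scipy.spatial.transform import Rotation as Ro
        q=st['ee_rot']; Rt=Ro.from_quat([q[1],q[2],q[3],q[0]]).as_matrix(); T=np.array(d['T_tool_cam'])
        c=np.array(st['position'])+Rt@T[:3,3]; w=r@(Rt@T[:3,:3]).T
    return c+w*((z-c[2])/w[:,2:3])
E
python3 - <<'E'
from h import *
a=save('scene','s0.png');b=save('top','t0.png')
for d in(a,b):
    R=cv2.Rodrigues(np.float64(d['rvec']).ravel())[0];print(np.round(-R.T@np.ravel(d['tvec']),3),np.round(d['K'],0).tolist(),np.round(R,2).tolist())
print(get_state())
E
```

```text
[1.38  0.138 0.598] [[443.0, 0.0, 261.0], [0.0, 443.0, 188.0], [0.0, 0.0, 1.0]] [[-0.15, 0.99, -0.02], [0.54, 0.06, -0.84], [-0.83, -0.14, -0.55]]
[0.336 0.006 0.915] [[382.0, 0.0, 257.0], [0.0, 382.0, 191.0], [0.0, 0.0, 1.0]] [[0.04, -1.0, 0.0], [-0.97, -0.04, -0.23], [0.23, 0.01, -0.97]]
{'clock': 0.1, 'qpos': array([-1.22497209e+00,  2.76542519e-01,  1.50598007e+00,  8.61620223e-06,
        1.36069897e+00, -1.20997299e-01]), 'qd': array([-7.02799401e-09, -1.56879917e-03, -4.00948759e-03,  5.93121731e-04,
       -4.63832366e-04,  4.76475541e-04]), 'effort': array([ 9.20544917e-04, -4.17698050e+01, -2.46405566e+01, -1.90115288e-04,
        5.79975531e-03, -9.96227357e-06]), 'position': array([ 0.25862281, -0.51304596,  0.23053062]), 'ee_rot': array([-8.09784400e-04,  9.72883040e-01,  2.31296187e-01, -8.71766735e-05]), 'contact_force': array([ 0.05539106, -0.51722662, -0.57913628]), 'moment': array([-0.05747353, -0.00225447,  0.02939584]), 'gripper_force': 0.0, 'width': 0.08545089421726762}
```

View pics/s0.png

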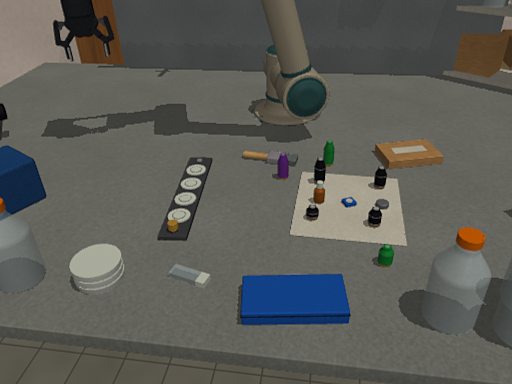

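View pics/t0.png

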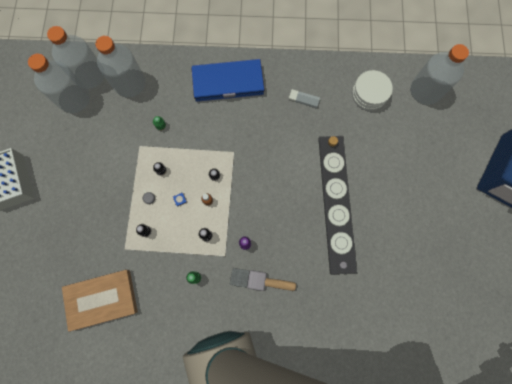

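The knob is at the far (+x) end of the rail: top (333,141), scene (172,226). The pads are at top (334,162), (336,188), (339,215) and (342,243). Black objectives are at top (159,168), (214,174), (143,230) and (205,234), with the oil at (207,199). Next I'll zoom in.

```bash
python3 - <<'E'
from h import *
s=cv2.imread('pics/s0.png')[140:250,285:415];t=cv2.imread('pics/t0.png')[140:260,120:250]
f=lambda i:cv2.resize(i,(520,i.shape[0]*4),interpolation=cv2.INTER_CUBIC)[:480]
a,b=f(s),f(t);a=cv2.resize(a,(400,338));b=cv2.resize(b,(400,369))
c=np.zeros((369,800,3),np.uint8);c[:338,:400]=a;c[:,400:]=b;cv2.imwrite('pics/z0.png',c)
L=lambda n:dict(np.load(f'pics/{n}.png.npz'))
S,T=L('s0'),L('t0')
def blobs(m,d,lo,hi,z):
    n,l,st,c=cv2.connectedComponentsWithStats(m.astype(np.uint8))
    for i in range(1,n):
        if lo<st[i,4]<hi: print(st[i].tolist(),np.round(c[i],1),np.round(ray(d,c[i],z)[0],4))
p=T['pixels'].astype(int)
print('pads');m=(p.min(2)>130);m[:, :300]=0;m[:130]=0;m[260:]=0;m[:,370:]=0
m=cv2.morphologyEx(m.astype(np.uint8),cv2.MORPH_CLOSE,np.ones((7,7)));blobs(m,T,150,900,.015)
print('knob');m=(p[...,2]-p[...,0]>50);m[:,:320]=0;m[:,345:]=0;m[:130]=0;m[155:]=0;blobs(m,T,10,500,.034)
print('black top');m=(p.max(2)<60);m[:140]=0;m[260:]=0;m[:,:120]=0;m[:,235:]=0;blobs(m,T,15,900,.03)
p=S['pixels'].astype(int)
print('black scene');m=(p.max(2)<60);m[:150]=0;m[250:]=0;m[:,:290]=0;m[:,410:]=0;blobs(m,S,15,900,.03)
E
```

```text
pads
[324, 153, 20, 19, 305] [333.4 162.1] [ 0.6277 -0.1731  0.015 ]
[326, 179, 23, 47, 669] [337.1 201.8] [ 0.528  -0.1814  0.015 ]
[331, 233, 21, 21, 356] [340.9 242.7] [ 0.4303 -0.1894  0.015 ]
knob
[329, 137, 9, 8, 59] [332.9 140.5] [ 0.6769 -0.1685  0.034 ]
black top
[154, 164, 12, 11, 70] [160.5 169.7] [0.5868 0.2467 0.03  ]
[210, 170, 10, 10, 43] [215.2 175.9] [0.5767 0.114  0.03  ]
[138, 225, 13, 11, 83] [144.9 230.9] [0.4379 0.2686 0.03  ]
[200, 229, 12, 12, 69] [206.6 235.7] [0.4324 0.1246 0.03  ]
black scene
[314, 152, 12, 31, 223] [319.7 169.7] [0.4231 0.1266 0.03  ]
[290, 157, 8, 9, 20] [293.7 162.4] [0.3939 0.0593 0.03  ]
[374, 166, 14, 21, 200] [380.1 177.1] [0.4419 0.2718 0.03  ]
[368, 203, 20, 22, 196] [375.1 215.5] [0.5998 0.2504 0.03  ]
[306, 206, 12, 13, 111] [311.8 212.2] [0.6039 0.117  0.03  ]
```

View pics/z0.png

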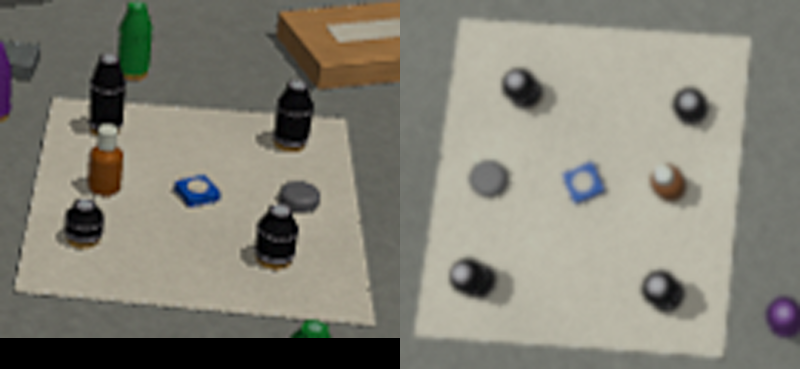

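Lengths can be read off: obj_30 is at about (.577,.114), obj_42 at (.587,.247), obj_66 at (.432,.125) and obj_54 at (.438,.269). I'll turn the fingers square to the rail and look from above the mat.

Request:
send_rows:
  increments:
    - {"gripper": -1,"linear": [0.017,0.045,0.02],"delta_rot": [0,0,-0.06]}
    - {"gripper": -1,"linear": [0.034,0.09,0.04],"delta_rot": [0,0,-0.12]}
    - {"gripper": -1,"linear": [0.051,0.135,0.06],"delta_rot": [0,0,-0.18]}
    - {"gripper": -1,"linear": [0.068,0.18,0.08],"delta_rot": [0,0,-0.24]}
    - {"gripper": -1,"linear": [0.085,0.225,0.1],"delta_rot": [0,0,-0.3]}
    - {"gripper": -1,"linear": [0.102,0.27,0.12],"delta_rot": [0,0,-0.36]}
    - {"gripper": -1,"linear": [0.119,0.315,0.12],"delta_rot": [0,0,-0.384]}
    - {"gripper": -1,"linear": [0.136,0.36,0.12],"delta_rot": [0,0,-0.384]}

```text
clock: 0.9
position: [0.3925, -0.1594, 0.3521]
ee_rot: [0.001, 0.999, 0.041, 0.001]
contact_force: [1.4, -0.9, -0.4]
width: 0.0852
gripper_force: 0.0
```

Request:
send_rows:
  increments:
    - {"gripper": -1,"linear": [0.017,0.045,0],"delta_rot": [0,0,0]}
    - {"gripper": -1,"linear": [0.034,0.09,0],"delta_rot": [0,0,0]}
    - {"gripper": -1,"linear": [0.051,0.135,0],"delta_rot": [0,0,0]}
    - {"gripper": -1,"linear": [0.068,0.18,0],"delta_rot": [0,0,0]}
    - {"gripper": -1,"linear": [0.085,0.225,0],"delta_rot": [0,0,0]}
    - {"gripper": -1,"linear": [0.1,0.27,0],"delta_rot": [0,0,0]}
    - {"gripper": -1,"linear": [0.115,0.333,0],"delta_rot": [0,0,0]}
    - {"gripper": -1,"linear": [0.115,0.333,0],"delta_rot": [0,0,0]}

```text
clock: 1.7
position: [0.5073, 0.1764, 0.3501]
ee_rot: [-0.001, 0.999, 0.044, -0.001]
contact_force: [-0.2, -0.7, -0.4]
width: 0.0854
gripper_force: 0.0
```

```bash
python3 - <<'E'
from h import *
st=get_state();print(st['position'],st['ee_rot'],st['clock']);d=save('wrist','w0.png');print(np.round(d['T_tool_cam'],3).tolist(),d['K'])
for k in('position','ee_rot'):np.save('pics/w0_'+k,st[k])
E
```

```text
[0.50730507 0.17640576 0.35010472] [-1.01615571e-03  9.99044524e-01  4.36868995e-02 -6.79504859e-04] 1.7
[[-0.001, -0.957, -0.289, 0.074], [1.0, -0.001, -0.0, 0.0], [0.0, -0.289, 0.957, -0.144], [0.0, 0.0, 0.0, 1.0]] [[302.74918133   0.         255.66883562]
 [  0.         302.74918133 187.48271746]
 [  0.           0.           1.        ]]
```

View pics/w0.png

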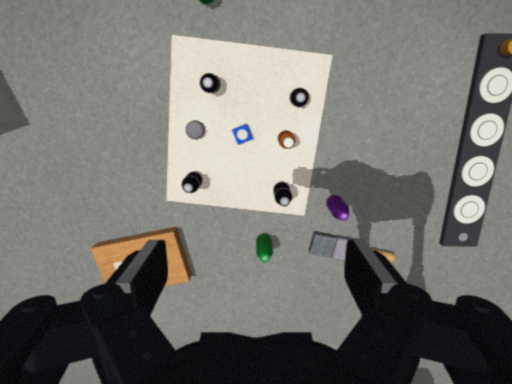

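The wrist view shows all four objectives, at (209,82), (300,97), (192,182) and (283,194), with the oil at (287,139). All four pads are visible too, at (496,86), (487,130), (478,171) and (469,209). I'll measure the noses and pads from this picture.

```bash
cat >> h.py <<'E'
def nose(d,uv,z,st=None,r=14):
    g=cv2.cvtColor(d['pixels'],cv2.COLOR_BGR2GRAY);u,v=uv
    m=np.zeros_like(g);x0,y0=u-r,v-r;m[y0:v+r,x0:u+r]=(g[y0:v+r,x0:u+r]<70)
    n,l,s,c=cv2.connectedComponentsWithStats(m);i=1+np.argmax(s[1:,4])
    pts=np.argwhere(l==i)[:,::-1].astype(np.int32);h=np.zeros_like(g);cv2.fillConvexPoly(h,cv2.convexHull(pts),1)
    w=np.where((h>0)&(g>75),g.astype(float)-75,0);ys,xs=np.nonzero(w);ww=w[ys,xs]
    c=np.array([(xs*ww).sum(),(ys*ww).sum()])/ww.sum();return np.round(c,1),np.round(ray(d,c,z,st)[0],4)
def pads(d,roi,z=.015,st=None,lo=150,t=120):
    p=d['pixels'].astype(int);x0,y0,x1,y1=roi;m=np.zeros(p.shape[:2],np.uint8);m[y0:y1,x0:x1]=(p.min(2)>t)[y0:y1,x0:x1]
    for c in cv2.findContours(m,cv2.RETR_EXTERNAL,cv2.CHAIN_APPROX_NONE)[0]:
        if cv2.contourArea(c)>lo:
            w=ray(d,c[:,0],z,st)[:,:2].astype(np.float32);(cx,cy),(a,b),_=cv2.fitEllipse(w*1000);print('pad',np.round([cx,cy,a,b],1))
E
python3 - <<'E'
from h import *
d=dict(np.load('pics/w0.png.npz'));st={k:np.load(f'pics/w0_{k}.npy') for k in('position','ee_rot')}
t=dict(np.load('pics/t0.png.npz'))
for n,u,v,H in((30,(300,97),(214,174),.030),(42,(209,82),(159,168),.042),(54,(192,182),(143,230),.054),(66,(283,194),(205,234),.066)):
    print(n,*nose(d,u,H+.002,st),*nose(t,v,H+.002,r=9))
pads(d,(440,55,512,230),st=st); pads(t,(300,145,370,260),t=100)
E
```

```text
30 [300.2  97. ] [0.5847 0.1183 0.032 ] [213.4 172.7] [0.5838 0.1186 0.032 ]
42 [207.2  82.1] [0.5932 0.2526 0.044 ] [157.3 166.2] [0.591  0.2514 0.044 ]
54 [188.1 186.6] [0.4412 0.2734 0.056 ] [140.3 228.7] [0.4394 0.2717 0.056 ]
66 [283.8 199.8] [0.437  0.1287 0.068 ] [203.1 232.6] [0.4348 0.1277 0.068 ]
pad [ 429.8 -190.8   50.2   50.8]
pad [ 495.7 -185.3   49.8   50.8]
pad [ 561.7 -179.9   49.9   50.7]
pad [ 440.3 -240.1   39.3  258.5]
pad [ 627.3 -173.7   47.5   50.7]
pad [ 628.1 -110.3   41.   393.7]
pad [ 430.9 -189.5   50.    51.4]
pad [ 496.6 -184.1   50.4   51. ]
pad [ 562.2 -178.6   50.3   50.9]
pad [ 627.9 -173.1   50.7   51. ]
pad [ 586.8 -234.1   53.6  393.3]
pad [ 501.7 -120.1   60.1  392.8]
```

Request:
send_rows:
  increments:
    - {"gripper": -1,"linear": [0.025,-0.02,-0.03],"delta_rot": [0,0,0]}
    - {"gripper": -1,"linear": [0.05,-0.04,-0.06],"delta_rot": [0,0,0]}
    - {"gripper": -1,"linear": [0.075,-0.06,-0.1],"delta_rot": [0,0,0]}
    - {"gripper": -1,"linear": [0.075,-0.06,-0.145],"delta_rot": [0,0,0]}
    - {"gripper": -1,"linear": [0.075,-0.06,-0.19],"delta_rot": [0,0,0]}
    - {"gripper": -1,"linear": [0.075,-0.06,-0.22],"delta_rot": [0,0,0]}
    - {"gripper": -1,"linear": [0.075,-0.06,-0.22],"delta_rot": [0,0,0]}
    - {"gripper": -1,"linear": [0.075,-0.06,-0.22],"delta_rot": [0,0,0]}

```text
clock: 2.55
position: [0.582, 0.1111, 0.1317]
ee_rot: [0.0, 0.999, 0.041, -0.0]
contact_force: [-0.7, 0.1, 1.3]
width: 0.0853
gripper_force: 0.0
```

```bash
python3 - <<'E'
from h import *
st=get_state();print(st['position'],st['ee_rot'],st['clock']);d=save('wrist','w1.png')
for k in('position','ee_rot'):np.save('pics/w1_'+k,st[k])
E
```

```text
[0.58204679 0.11105099 0.13167091] [ 2.60246554e-04  9.99160033e-01  4.09772896e-02 -1.52994121e-04] 2.55
```

View pics/w1.png

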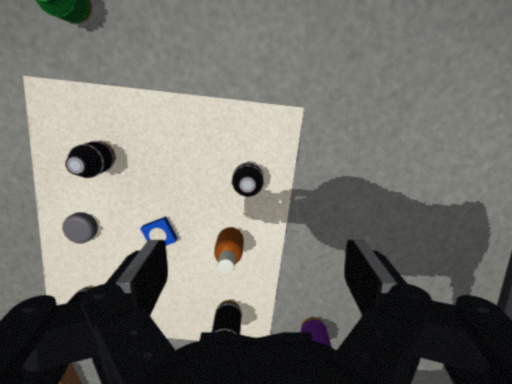

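obj_30 shows at (247,180), nose at (247,185). I'll refine it and obj_42 from here.

```bash
python3 - <<'E'
from h import *
d=dict(np.load('pics/w1.png.npz'));st={k:np.load(f'pics/w1_{k}.npy') for k in('position','ee_rot')}
print(nose(d,(247,180),.032,st,20),nose(d,(88,160),.044,st,26))
E
```

```text
(array([247. , 184.4]), array([0.5844, 0.1182, 0.032 ])) (array([ 76.6, 164.2]), array([0.5935, 0.2517, 0.044 ]))
```

Request:
send_rows:
  increments:
    - {"gripper": -1,"linear": [0.0025,0.007,-0.02],"delta_rot": [0,0,0]}
    - {"gripper": -1,"linear": [0.0025,0.007,-0.04],"delta_rot": [0,0,0]}
    - {"gripper": -1,"linear": [0.0025,0.007,-0.06],"delta_rot": [0,0,0]}
    - {"gripper": -1,"linear": [0.0025,0.007,-0.08],"delta_rot": [0,0,0]}
    - {"gripper": -1,"linear": [0.0025,0.007,-0.1],"delta_rot": [0,0,0]}
    - {"gripper": -1,"linear": [0.0025,0.007,-0.11],"delta_rot": [0,0,0]}
    - {"gripper": -1,"linear": [0.0025,0.007,-0.115],"delta_rot": [0,0,0]}
    - {"gripper": -1,"linear": [0.0025,0.007,-0.115],"delta_rot": [0,0,0]}

```text
clock: 3.4
position: [0.5853, 0.119, 0.0171]
ee_rot: [0.0, 0.999, 0.041, 0.001]
contact_force: [-0.2, 0.5, -0.4]
width: 0.0855
gripper_force: 0.0
```

Request:
send_rows:
  increments:
    - {"gripper": -1,"linear": [-0.001,-0.001,-0.006],"delta_rot": [0,0,0]}
    - {"gripper": -0.3,"linear": [-0.001,-0.001,-0.011],"delta_rot": [0,0,0]}
    - {"gripper": 0,"linear": [-0.001,-0.001,-0.011],"delta_rot": [0,0,0]}
    - {"gripper": 0.15,"linear": [-0.001,-0.001,-0.011],"delta_rot": [0,0,0]}
    - {"gripper": 0.25,"linear": [-0.001,-0.001,-0.011],"delta_rot": [0,0,0]}
    - {"gripper": 0.5,"linear": [-0.001,-0.001,-0.011],"delta_rot": [0,0,0]}
    - {"gripper": 1,"linear": [-0.001,-0.001,-0.011],"delta_rot": [0,0,0]}
    - {"gripper": 1,"linear": [-0.001,-0.001,-0.011],"delta_rot": [0,0,0]}
  newtons: 30

```text
clock: 4.2
position: [0.5837, 0.118, 0.0056]
ee_rot: [0.0, 0.999, 0.041, 0.0]
contact_force: [0.8, -0.4, 3.0]
width: 0.0267
gripper_force: 29.7
```

Request:
send_rows:
  increments:
    - {"gripper": 1,"linear": [0,0,0],"delta_rot": [0,0,0]}
    - {"gripper": 1,"linear": [0,0,0],"delta_rot": [0,0,0]}
    - {"gripper": 1,"linear": [0,0,0],"delta_rot": [0,0,0]}

```text
clock: 4.5
position: [0.5837, 0.118, 0.0055]
ee_rot: [0.0, 0.999, 0.041, 0.0]
contact_force: [-1.0, -0.7, 5.0]
width: 0.0268
gripper_force: 29.8
```

The width reads 26.7 mm, so the pads are likely at the start of the taper. I'll regrip 3 mm lower.

Request:
send_rows:
  increments:
    - {"gripper": 0,"linear": [0,0,0],"delta_rot": [0,0,0]}
    - {"gripper": 0,"linear": [0,0,-0.001],"delta_rot": [0,0,0]}
    - {"gripper": 0,"linear": [0,0,-0.003],"delta_rot": [0,0,0]}
    - {"gripper": 0.25,"linear": [0,0,-0.003],"delta_rot": [0,0,0]}
    - {"gripper": 0.5,"linear": [0,0,-0.003],"delta_rot": [0,0,0]}
    - {"gripper": 1,"linear": [0,0,-0.003],"delta_rot": [0,0,0]}
    - {"gripper": 1,"linear": [0,0,-0.003],"delta_rot": [0,0,0]}
    - {"gripper": 1,"linear": [0,0,-0.003],"delta_rot": [0,0,0]}

```text
clock: 5.3
position: [0.5833, 0.118, 0.0021]
ee_rot: [0.0, 0.999, 0.041, -0.0]
contact_force: [0.2, 0.2, -0.4]
width: 0.0264
gripper_force: 29.5
```

Request:
send_rows:
  increments:
    - {"gripper": 1,"linear": [0,0,0.015],"delta_rot": [0,0,0]}
    - {"gripper": 1,"linear": [0,0,0.04],"delta_rot": [0,0,0]}
    - {"gripper": 1,"linear": [0,0,0.07],"delta_rot": [0,0,0]}
    - {"gripper": 1,"linear": [0.005,-0.03,0.09],"delta_rot": [0,0,0]}
    - {"gripper": 1,"linear": [0.011,-0.07,0.09],"delta_rot": [0,0,0]}
    - {"gripper": 1,"linear": [0.018,-0.115,0.09],"delta_rot": [0,0,0]}
    - {"gripper": 1,"linear": [0.025,-0.16,0.09],"delta_rot": [0,0,0]}
    - {"gripper": 1,"linear": [0.031,-0.2,0.09],"delta_rot": [0,0,0]}

```text
clock: 6.1
position: [0.6146, -0.084, 0.0924]
ee_rot: [0.0, 0.999, 0.041, 0.0]
contact_force: [1.3, -0.9, -1.6]
width: 0.0266
gripper_force: 29.7
```

Request:
send_rows:
  increments:
    - {"gripper": 1,"linear": [0.007,-0.04,0],"delta_rot": [0,0,0]}
    - {"gripper": 1,"linear": [0.011,-0.07,0],"delta_rot": [0,0,0]}
    - {"gripper": 1,"linear": [0.013,-0.0915,0],"delta_rot": [0,0,0]}
    - {"gripper": 1,"linear": [0.013,-0.0915,0],"delta_rot": [0,0,0]}
    - {"gripper": 1,"linear": [0.013,-0.0915,0],"delta_rot": [0,0,0]}

```text
clock: 6.6
position: [0.627, -0.1734, 0.0919]
ee_rot: [-0.0, 0.999, 0.041, -0.0]
contact_force: [-0.1, 0.2, -0.4]
width: 0.0264
gripper_force: 29.7
```

```bash
python3 - <<'E'
from h import *
st=get_state();print(st['position'],st['ee_rot'],st['clock'],st['width']);d=save('wrist','w2.png')
for k in('position','ee_rot'):np.save('pics/w2_'+k,st[k])
E
```

```text
[ 0.62702435 -0.17340056  0.09185626] [-4.98314504e-04  9.99168963e-01  4.07550707e-02 -4.00275825e-04] 6.6 0.02643155951318542
```

View pics/w2.png

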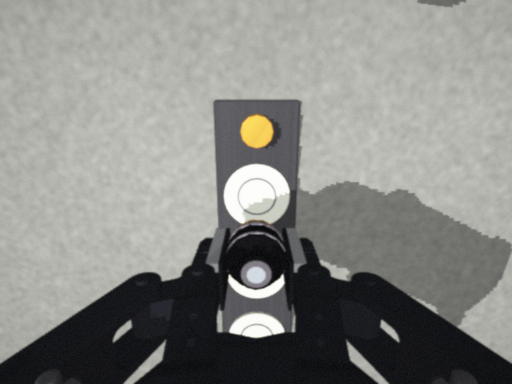

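The objective is held upright with its nose at (257,274). Pad_a's end of the row shows at (257,196) and the knob at (257,131). I'll compute the offset.

```bash
python3 - <<'E'
from h import *
d=dict(np.load('pics/w2.png.npz'));st={k:np.load(f'pics/w2_{k}.npy') for k in('position','ee_rot')}
print(ray(d,[(257,274)],.1219,st)); pads(d,(200,160,300,226),st=st)
p=d['pixels'].astype(int);m=(p.min(2)>95).astype(np.uint8);m[:160]=0;m[225:]=0;m[:,:220]=0;m[:,295:]=0
c=max(cv2.findContours(m,0,1)[0],key=cv2.contourArea)[:,0];c=c[c[:,1]<205];print(cv2.fitEllipse(ray(d,c,.015,st)[:,:2].astype(np.float32)*1000))
k=(p[...,2]-p[...,0]>100).astype(np.uint8);k[:110]=0;k[152:]=0;print(ray(d,np.argwhere(k)[:,::-1].mean(0),.034,st))
E
```

```text
[[ 0.62771079 -0.17423054  0.1219    ]]
pad [ 628.5 -173.8   48.1   51.7]
pad [ 623.4 -137.4   14.1   70.6]
((628.483154296875, -173.6744842529297), (49.746036529541016, 51.55417251586914), 7.298569202423096)
[[ 0.67861132 -0.16991749  0.034     ]]
```

Within 1 mm. Lowering onto the pad.

Request:
send_rows:
  increments:
    - {"gripper": 1,"linear": [0.0005,0,-0.02],"delta_rot": [0,0,0]}
    - {"gripper": 1,"linear": [0.0005,0,-0.04],"delta_rot": [0,0,0]}
    - {"gripper": 1,"linear": [0.0005,0,-0.055],"delta_rot": [0,0,0]}
    - {"gripper": 1,"linear": [0.0005,0,-0.065],"delta_rot": [0,0,0]}
    - {"gripper": 1,"linear": [0.0005,0,-0.07],"delta_rot": [0,0,0]}
    - {"gripper": 1,"linear": [0.0005,0,-0.074],"delta_rot": [0,0,0]}
    - {"gripper": 1,"linear": [0.0005,0,-0.0755],"delta_rot": [0,0,0]}
    - {"gripper": 1,"linear": [0.0005,0,-0.0765],"delta_rot": [0,0,0]}

```text
clock: 7.45
position: [0.6284, -0.1735, 0.0162]
ee_rot: [0.0, 0.999, 0.041, 0.0]
contact_force: [-0.2, -0.8, -0.7]
width: 0.0266
gripper_force: 29.7
```

Request:
send_rows:
  increments:
    - {"gripper": 1,"linear": [0,0,0],"delta_rot": [0,0,0]}
    - {"gripper": 1,"linear": [0,0,0],"delta_rot": [0,0,0]}

```text
clock: 7.65
position: [0.6282, -0.1737, 0.0162]
ee_rot: [0.0, 0.999, 0.041, 0.0]
contact_force: [0.4, -0.5, -1.6]
width: 0.0267
gripper_force: 29.7
```

Request:
send_rows:
  increments:
    - {"gripper": 1,"linear": [0,0,-0.001],"delta_rot": [0,0,0]}
    - {"gripper": 1,"linear": [0,0,-0.001],"delta_rot": [0,0,0]}
    - {"gripper": 0.2,"linear": [0,0,-0.001],"delta_rot": [0,0,0]}
    - {"gripper": 0,"linear": [0,0,-0.001],"delta_rot": [0,0,0]}
    - {"gripper": -0.4,"linear": [0,0,0],"delta_rot": [0,0,0]}
    - {"gripper": -1,"linear": [0,0,0.01],"delta_rot": [0,0,0]}
    - {"gripper": -1,"linear": [0,0,0.04],"delta_rot": [0,0,0]}
    - {"gripper": -1,"linear": [0,0,0.08],"delta_rot": [0,0,0]}

```text
clock: 8.45
position: [0.6265, -0.1729, 0.0952]
ee_rot: [-0.001, 0.999, 0.041, -0.002]
contact_force: [0.2, -0.1, -0.1]
width: 0.0852
gripper_force: 0.0
```

Request:
send_rows:
  increments:
    - {"gripper": -1,"linear": [0,0.01,0.04],"delta_rot": [0,0,0]}
    - {"gripper": -1,"linear": [-0.003,0.055,0.05],"delta_rot": [0,0,0]}
    - {"gripper": -1,"linear": [-0.006,0.1,0.05],"delta_rot": [0,0,0]}
    - {"gripper": -1,"linear": [-0.01,0.148,0.05],"delta_rot": [0,0,0]}
    - {"gripper": -1,"linear": [-0.014,0.196,0.05],"delta_rot": [0,0,0]}
    - {"gripper": -1,"linear": [-0.018,0.244,0.05],"delta_rot": [0,0,0]}
    - {"gripper": -1,"linear": [-0.022,0.292,0.05],"delta_rot": [0,0,0]}
    - {"gripper": -1,"linear": [-0.026,0.34,0.05],"delta_rot": [0,0,0]}

```text
clock: 9.25
position: [0.6017, 0.1684, 0.1468]
ee_rot: [-0.0, 0.999, 0.041, 0.001]
contact_force: [0.5, 0.1, -0.7]
width: 0.0852
gripper_force: 0.0
```

Request:
send_rows:
  increments:
    - {"gripper": -1,"linear": [-0.005,0.045,0],"delta_rot": [0,0,0]}
    - {"gripper": -1,"linear": [-0.009,0.0855,0],"delta_rot": [0,0,0]}
    - {"gripper": -1,"linear": [-0.009,0.0855,0],"delta_rot": [0,0,0]}
    - {"gripper": -1,"linear": [-0.009,0.0855,0],"delta_rot": [0,0,0]}

```text
clock: 9.65
position: [0.5927, 0.2528, 0.1463]
ee_rot: [0.0, 0.999, 0.043, 0.0]
contact_force: [0.4, 0.2, -0.1]
width: 0.0854
gripper_force: 0.0
```

```bash
python3 - <<'E'
from h import *
st=get_state();print(st['position'],st['clock']);d=save('wrist','w3.png');t=save('top','t1.png')
v=np.array([.593,.252,.044]) # predicted pixel of obj_42 nose
from scipy.spatial.transform import Rotation as Ro
q=st['ee_rot'];R=Ro.from_quat([q[1],q[2],q[3],q[0]]).as_matrix();T=d['T_tool_cam']
c=T[:3,:3].T@(R.T@(v-st['position'])-T[:3,3]);u=d['K']@c;u=(u[:2]/u[2]).astype(int);print(u,nose(d,u,.044,st,24))
z=np.hstack([cv2.resize(d['pixels'],(400,300)),cv2.resize(t['pixels'][130:280,300:400],(200,300))]);cv2.imwrite('pics/z3.png',z)
E
```

```text
[0.59268567 0.25283723 0.14630002] 9.65
[256 186] (array([256.6, 187.1]), array([0.5926, 0.2517, 0.044 ]))
```

View pics/z3.png

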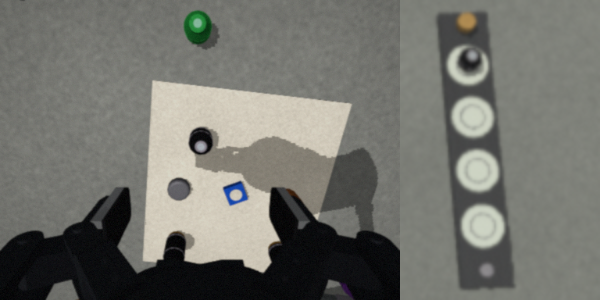

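obj_30 stands on the pad beside the knob: right panel (470,58), pad centre (467,64), with the lean of the line of sight explaining the gap. Now obj_42.

Request:
send_rows:
  increments:
    - {"gripper": -1,"linear": [0,-0.001,-0.03],"delta_rot": [0,0,0]}
    - {"gripper": -1,"linear": [0,-0.001,-0.06],"delta_rot": [0,0,0]}
    - {"gripper": -1,"linear": [0,-0.001,-0.09],"delta_rot": [0,0,0]}
    - {"gripper": -1,"linear": [0,-0.001,-0.115],"delta_rot": [0,0,0]}
    - {"gripper": -1,"linear": [0,-0.001,-0.13],"delta_rot": [0,0,0]}
    - {"gripper": -1,"linear": [0,-0.001,-0.138],"delta_rot": [0,0,0]}
    - {"gripper": -0.3,"linear": [0,-0.001,-0.142],"delta_rot": [0,0,0]}
    - {"gripper": 0,"linear": [0,-0.001,-0.142],"delta_rot": [0,0,0]}

```text
clock: 10.55
position: [0.5933, 0.2503, 0.0039]
ee_rot: [0.0, 0.999, 0.041, 0.0]
contact_force: [-0.4, 0.1, -0.1]
width: 0.0591
gripper_force: 0.0
```

Request:
send_rows:
  increments:
    - {"gripper": 0.15,"linear": [0,0,0],"delta_rot": [0,0,0]}
    - {"gripper": 0.25,"linear": [0,0,0],"delta_rot": [0,0,0]}
    - {"gripper": 0.5,"linear": [0,0,0],"delta_rot": [0,0,0]}
    - {"gripper": 1,"linear": [0,0,0],"delta_rot": [0,0,0]}
    - {"gripper": 1,"linear": [0,0,0],"delta_rot": [0,0,0]}
    - {"gripper": 1,"linear": [0,0,0],"delta_rot": [0,0,0]}

```text
clock: 11.15
position: [0.5937, 0.2512, 0.0048]
ee_rot: [-0.0, 0.999, 0.042, 0.001]
contact_force: [-2.0, 0.0, 5.5]
width: 0.0269
gripper_force: 30.1
```

Request:
send_rows:
  increments:
    - {"gripper": 1,"linear": [0,0,0.015],"delta_rot": [0,0,0]}
    - {"gripper": 1,"linear": [0,0,0.045],"delta_rot": [0,0,0]}
    - {"gripper": 1,"linear": [0,-0.01,0.085],"delta_rot": [0,0,0]}
    - {"gripper": 1,"linear": [-0.003,-0.05,0.1],"delta_rot": [0,0,0]}
    - {"gripper": 1,"linear": [-0.006,-0.095,0.1],"delta_rot": [0,0,0]}
    - {"gripper": 1,"linear": [-0.01,-0.14,0.1],"delta_rot": [0,0,0]}
    - {"gripper": 1,"linear": [-0.014,-0.185,0.1],"delta_rot": [0,0,0]}
    - {"gripper": 1,"linear": [-0.018,-0.23,0.1],"delta_rot": [0,0,0]}

```text
clock: 11.95
position: [0.5742, 0.0196, 0.1035]
ee_rot: [0.0, 0.999, 0.042, -0.0]
contact_force: [0.8, 0.2, -0.0]
width: 0.0269
gripper_force: 29.7
```

Request:
send_rows:
  increments:
    - {"gripper": 1,"linear": [-0.003,-0.045,0],"delta_rot": [0,0,0]}
    - {"gripper": 1,"linear": [-0.006,-0.09,0],"delta_rot": [0,0,0]}
    - {"gripper": 1,"linear": [-0.009,-0.135,0],"delta_rot": [0,0,0]}
    - {"gripper": 1,"linear": [-0.012,-0.175,0],"delta_rot": [0,0,0]}
    - {"gripper": 1,"linear": [-0.0135,-0.2,0],"delta_rot": [0,0,0]}
    - {"gripper": 1,"linear": [-0.0135,-0.2,0],"delta_rot": [0,0,0]}
    - {"gripper": 1,"linear": [-0.0135,-0.2,0],"delta_rot": [0,0,0]}

```text
clock: 12.65
position: [0.5609, -0.1789, 0.1032]
ee_rot: [-0.001, 0.999, 0.041, -0.0]
contact_force: [-0.3, -0.3, -1.9]
width: 0.027
gripper_force: 29.8
```

```bash
cat >> h.py <<'E'
def px(d,st,v):
    from scipy.spatial.transform import Rotation as Ro
    q=st['ee_rot'];R=Ro.from_quat([q[1],q[2],q[3],q[0]]).as_matrix();T=d['T_tool_cam']
    c=T[:3,:3].T@(R.T@(np.array(v)-st['position'])-T[:3,3]);u=d['K']@c;return (u[:2]/u[2]).round().astype(int)
def held(d,st,z): # brightest small disc near the expected nose
    u=px(d,st,[*st['position'][:2],z]);return u,nose(d,u,z,st,22)
E
python3 - <<'E'
from h import *
st=get_state();print(st['position'],st['clock'],st['width']);d=save('wrist','w4.png')
print(held(d,st,st['position'][2]-.0048+.044))
for p in([.628,-.1737],[.5622,-.1791]):print(px(d,st,[*p,.015]))
cv2.imwrite('pics/z4.png',d['pixels'][60:384])
E
```

```text
[ 0.56094533 -0.17888658  0.10323105] 12.65 0.02701147568410632
(array([255, 288]), (array([255.6, 291.6]), array([ 0.5594, -0.1793,  0.1424])))
[256 105]
[256 190]
```

View pics/z4.png

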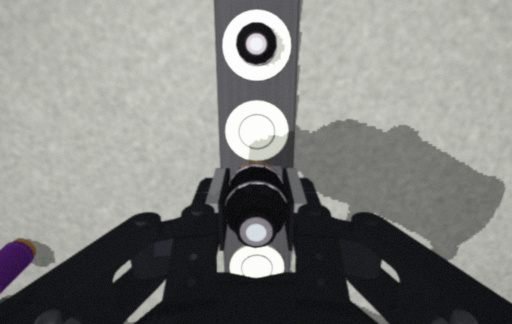

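obj_30 sits centred at (256,43) on its pad. obj_42 is held about 1.5 mm behind the TCP in x, so I correct by +2.5 mm.

Request:
send_rows:
  increments:
    - {"gripper": 1,"linear": [0.0025,0,-0.02],"delta_rot": [0,0,0]}
    - {"gripper": 1,"linear": [0.0025,0,-0.045],"delta_rot": [0,0,0]}
    - {"gripper": 1,"linear": [0.0025,0,-0.065],"delta_rot": [0,0,0]}
    - {"gripper": 1,"linear": [0.0025,0,-0.075],"delta_rot": [0,0,0]}
    - {"gripper": 1,"linear": [0.0025,0,-0.08],"delta_rot": [0,0,0]}
    - {"gripper": 1,"linear": [0.0025,0,-0.083],"delta_rot": [0,0,0]}
    - {"gripper": 1,"linear": [0.0025,0,-0.0845],"delta_rot": [0,0,0]}
    - {"gripper": 1,"linear": [0.0025,0,-0.0845],"delta_rot": [0,0,0]}

```text
clock: 13.5
position: [0.5644, -0.1791, 0.0198]
ee_rot: [0.0, 0.999, 0.041, 0.001]
contact_force: [0.8, -0.1, -0.2]
width: 0.027
gripper_force: 29.8
```

Request:
send_rows:
  increments:
    - {"gripper": 1,"linear": [0,0,0],"delta_rot": [0,0,0]}

```text
clock: 13.6
position: [0.5644, -0.1792, 0.0199]
ee_rot: [0.0, 0.999, 0.041, 0.001]
contact_force: [-0.2, 0.2, -1.0]
width: 0.027
gripper_force: 29.8
```

Request:
send_rows:
  increments:
    - {"gripper": 1,"linear": [-0.0007,0,-0.001],"delta_rot": [0,0,0]}
    - {"gripper": 1,"linear": [-0.0007,0,-0.002],"delta_rot": [0,0,0]}
    - {"gripper": 1,"linear": [-0.0007,0,-0.002],"delta_rot": [0,0,0]}

```text
clock: 13.9
position: [0.5633, -0.1792, 0.0179]
ee_rot: [0.0, 0.999, 0.041, 0.0]
contact_force: [-1.4, 0.3, 4.6]
width: 0.0267
gripper_force: 30.2
```

Request:
send_rows:
  increments:
    - {"gripper": 0.2,"linear": [0,0,0],"delta_rot": [0,0,0]}
    - {"gripper": 0,"linear": [0,0,0],"delta_rot": [0,0,0]}
    - {"gripper": -0.4,"linear": [0,0,0],"delta_rot": [0,0,0]}
    - {"gripper": -1,"linear": [0,0,0.003],"delta_rot": [0,0,0]}
    - {"gripper": -1,"linear": [0,0,0.03],"delta_rot": [0,0,0]}
    - {"gripper": -1,"linear": [0,0,0.07],"delta_rot": [0,0,0]}
    - {"gripper": -1,"linear": [0,0,0.11],"delta_rot": [0,0,0]}
    - {"gripper": -1,"linear": [-0.005,0.03,0.14],"delta_rot": [0,0,0]}

```text
clock: 14.7
position: [0.5603, -0.152, 0.16]
ee_rot: [0.002, 0.999, 0.04, 0.002]
contact_force: [-0.2, -0.3, -0.7]
width: 0.0855
gripper_force: 0.0
```

Request:
send_rows:
  increments:
    - {"gripper": -1,"linear": [-0.01,0.046,0],"delta_rot": [0,0,0]}
    - {"gripper": -1,"linear": [-0.022,0.092,0],"delta_rot": [0,0,0]}
    - {"gripper": -1,"linear": [-0.034,0.138,0],"delta_rot": [0,0,0]}
    - {"gripper": -1,"linear": [-0.046,0.184,0],"delta_rot": [0,0,0]}
    - {"gripper": -1,"linear": [-0.058,0.23,0],"delta_rot": [0,0,0]}
    - {"gripper": -1,"linear": [-0.07,0.276,0],"delta_rot": [0,0,0]}
    - {"gripper": -1,"linear": [-0.082,0.322,0],"delta_rot": [0,0,0]}
    - {"gripper": -1,"linear": [-0.094,0.368,0],"delta_rot": [0,0,0]}

```text
clock: 15.5
position: [0.4635, 0.2208, 0.1576]
ee_rot: [-0.0, 0.999, 0.041, 0.0]
contact_force: [0.9, 0.8, -0.1]
width: 0.0854
gripper_force: 0.0
```

Request:
send_rows:
  increments:
    - {"gripper": -1,"linear": [-0.012,0.04,0],"delta_rot": [0,0,0]}
    - {"gripper": -1,"linear": [-0.022,0.054,0],"delta_rot": [0,0,0]}
    - {"gripper": -1,"linear": [-0.022,0.054,0],"delta_rot": [0,0,0]}
    - {"gripper": -1,"linear": [-0.022,0.054,0],"delta_rot": [0,0,0]}

```text
clock: 15.9
position: [0.4422, 0.2729, 0.1573]
ee_rot: [0.0, 0.999, 0.042, 0.0]
contact_force: [-0.7, -0.5, -0.2]
width: 0.0857
gripper_force: 0.0
```

```bash
python3 - <<'E'
from h import *
st=get_state();print(st['position'],st['clock']);d=save('wrist','w5.png');t=save('top','t2.png')
u=px(d,st,[.4405,.2727,.056]);print(u,nose(d,u,.056,st,24))
z=np.hstack([cv2.resize(d['pixels'],(400,300)),cv2.resize(t['pixels'][130:280,300:400],(200,300))]);cv2.imwrite('pics/z5.png',z)
E
```

```text
[0.44218321 0.27293041 0.1572699 ] 15.9
[255 189] (array([254.6, 189.4]), array([0.4402, 0.2733, 0.056 ]))
```

View pics/z5.png

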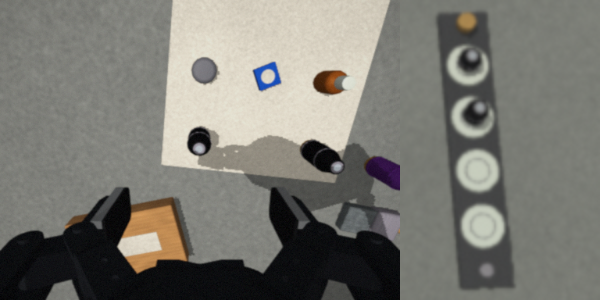

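Both placed objectives stand, at right-panel (470,58) and (478,107). obj_54's nose is at composite (199,148) and the fingers have clear room. Grasping it.

Request:
send_rows:
  increments:
    - {"gripper": -1,"linear": [-0.002,0,-0.03],"delta_rot": [0,0,0]}
    - {"gripper": -1,"linear": [-0.002,0,-0.06],"delta_rot": [0,0,0]}
    - {"gripper": -1,"linear": [-0.002,0,-0.09],"delta_rot": [0,0,0]}
    - {"gripper": -1,"linear": [-0.002,0,-0.115],"delta_rot": [0,0,0]}
    - {"gripper": -1,"linear": [-0.002,0,-0.135],"delta_rot": [0,0,0]}
    - {"gripper": -1,"linear": [-0.002,0,-0.143],"delta_rot": [0,0,0]}
    - {"gripper": -0.3,"linear": [-0.002,0,-0.147],"delta_rot": [0,0,0]}
    - {"gripper": 0,"linear": [-0.002,0,-0.147],"delta_rot": [0,0,0]}

```text
clock: 16.8
position: [0.4409, 0.2726, 0.0104]
ee_rot: [0.0, 0.999, 0.041, 0.0]
contact_force: [0.9, 0.2, -0.5]
width: 0.0588
gripper_force: 0.0
```

Request:
send_rows:
  increments:
    - {"gripper": 0.15,"linear": [0,0,0],"delta_rot": [0,0,0]}
    - {"gripper": 0.25,"linear": [0,0,0],"delta_rot": [0,0,0]}
    - {"gripper": 0.5,"linear": [0,0,0],"delta_rot": [0,0,0]}
    - {"gripper": 1,"linear": [0,0,0],"delta_rot": [0,0,0]}
    - {"gripper": 1,"linear": [0,0,0],"delta_rot": [0,0,0]}
    - {"gripper": 1,"linear": [0,0,0],"delta_rot": [0,0,0]}

```text
clock: 17.4
position: [0.4409, 0.2733, 0.0113]
ee_rot: [-0.0, 0.999, 0.042, 0.001]
contact_force: [-0.4, -1.4, 6.3]
width: 0.027
gripper_force: 29.8
```

Request:
send_rows:
  increments:
    - {"gripper": 1,"linear": [0,0,0.015],"delta_rot": [0,0,0]}
    - {"gripper": 1,"linear": [0,0,0.05],"delta_rot": [0,0,0]}
    - {"gripper": 1,"linear": [0,0,0.09],"delta_rot": [0,0,0]}
    - {"gripper": 1,"linear": [0.003,-0.025,0.12],"delta_rot": [0,0,0]}
    - {"gripper": 1,"linear": [0.008,-0.065,0.12],"delta_rot": [0,0,0]}
    - {"gripper": 1,"linear": [0.013,-0.108,0.12],"delta_rot": [0,0,0]}
    - {"gripper": 1,"linear": [0.018,-0.15,0.12],"delta_rot": [0,0,0]}
    - {"gripper": 1,"linear": [0.023,-0.192,0.12],"delta_rot": [0,0,0]}

```text
clock: 18.2
position: [0.4628, 0.0796, 0.1302]
ee_rot: [0.0, 0.999, 0.042, 0.0]
contact_force: [1.0, -0.1, -1.0]
width: 0.0269
gripper_force: 30.0
```

Request:
send_rows:
  increments:
    - {"gripper": 1,"linear": [0.005,-0.045,0],"delta_rot": [0,0,0]}
    - {"gripper": 1,"linear": [0.011,-0.09,0],"delta_rot": [0,0,0]}
    - {"gripper": 1,"linear": [0.017,-0.135,0],"delta_rot": [0,0,0]}
    - {"gripper": 1,"linear": [0.023,-0.18,0],"delta_rot": [0,0,0]}
    - {"gripper": 1,"linear": [0.028,-0.22,0],"delta_rot": [0,0,0]}
    - {"gripper": 1,"linear": [0.033,-0.25,0],"delta_rot": [0,0,0]}
    - {"gripper": 1,"linear": [0.0335,-0.266,-0.01],"delta_rot": [0,0,0]}
    - {"gripper": 1,"linear": [0.0335,-0.266,-0.02],"delta_rot": [0,0,0]}

```text
clock: 19.0
position: [0.4967, -0.1865, 0.1093]
ee_rot: [0.0, 0.999, 0.04, 0.0]
contact_force: [-0.6, -0.4, -0.7]
width: 0.0271
gripper_force: 30.0
```

Request:
send_rows:
  increments:
    - {"gripper": 1,"linear": [0,0,0],"delta_rot": [0,0,0]}
    - {"gripper": 1,"linear": [0,0,0],"delta_rot": [0,0,0]}

```text
clock: 19.2
position: [0.4957, -0.1831, 0.1094]
ee_rot: [-0.001, 0.999, 0.042, -0.001]
contact_force: [0.5, 0.6, -1.5]
width: 0.0267
gripper_force: 30.0
```

```bash
python3 - <<'E'
from h import *
st=get_state();print(st['position'],st['clock'],st['width']);d=save('wrist','w6.png')
print(held(d,st,st['position'][2]-.0093+.054), px(d,st,[.4964,-.1846,.015]))
cv2.imwrite('pics/z6.png',d['pixels'][60:384])
E
```

```text
[ 0.49574744 -0.18306089  0.10936923] 19.2 0.026720410793932205
(array([255, 297]), (array([255.6, 301.1]), array([ 0.494 , -0.1836,  0.1541]))) [258 189]
```

View pics/z6.png

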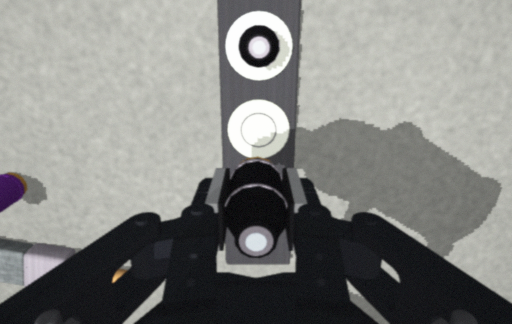

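obj_42 is centred on its pad, at (259,46). The offset for obj_54 is +2.4 mm in x and -1 mm in y. Lowering.

Request:
send_rows:
  increments:
    - {"gripper": 1,"linear": [0.0022,-0.001,-0.02],"delta_rot": [0,0,0]}
    - {"gripper": 1,"linear": [0.0022,-0.001,-0.045],"delta_rot": [0,0,0]}
    - {"gripper": 1,"linear": [0.0022,-0.001,-0.065],"delta_rot": [0,0,0]}
    - {"gripper": 1,"linear": [0.0022,-0.001,-0.077],"delta_rot": [0,0,0]}
    - {"gripper": 1,"linear": [0.0022,-0.001,-0.083],"delta_rot": [0,0,0]}
    - {"gripper": 1,"linear": [0.0022,-0.001,-0.085],"delta_rot": [0,0,0]}
    - {"gripper": 1,"linear": [0.0022,-0.001,-0.085],"delta_rot": [0,0,0]}
    - {"gripper": 1,"linear": [0.0022,-0.001,-0.085],"delta_rot": [0,0,0]}

```text
clock: 20.05
position: [0.4996, -0.1863, 0.026]
ee_rot: [0.0, 0.999, 0.041, 0.001]
contact_force: [-0.5, -0.4, -0.9]
width: 0.0268
gripper_force: 30.0
```

Request:
send_rows:
  increments:
    - {"gripper": 1,"linear": [-0.0015,0.002,0],"delta_rot": [0,0,0]}
    - {"gripper": 1,"linear": [-0.0015,0.002,-0.001],"delta_rot": [0,0,0]}
    - {"gripper": 1,"linear": [-0.0015,0.002,-0.0025],"delta_rot": [0,0,0]}
    - {"gripper": 1,"linear": [-0.0015,0.002,-0.0035],"delta_rot": [0,0,0]}
    - {"gripper": 1,"linear": [-0.0015,0.002,-0.0035],"delta_rot": [0,0,0]}

```text
clock: 20.55
position: [0.4975, -0.184, 0.0242]
ee_rot: [0.0, 0.999, 0.041, 0.0]
contact_force: [-4.3, 2.1, 18.0]
width: 0.0271
gripper_force: 31.9
```

Contact with the pad. I'll ease up slightly and release.

Request:
send_rows:
  increments:
    - {"gripper": 1,"linear": [0,0,0.0015],"delta_rot": [0,0,0]}
    - {"gripper": 1,"linear": [0,0,0.0015],"delta_rot": [0,0,0]}

```text
clock: 20.75
position: [0.4979, -0.1843, 0.0242]
ee_rot: [0.0, 0.999, 0.041, 0.001]
contact_force: [-2.0, 1.1, 8.4]
width: 0.027
gripper_force: 31.1
```

Request:
send_rows:
  increments:
    - {"gripper": 0.2,"linear": [0,0,0],"delta_rot": [0,0,0]}
    - {"gripper": 0,"linear": [0,0,0],"delta_rot": [0,0,0]}
    - {"gripper": -0.4,"linear": [0,0,0],"delta_rot": [0,0,0]}
    - {"gripper": -1,"linear": [0,0,0.003],"delta_rot": [0,0,0]}
    - {"gripper": -1,"linear": [0,0,0.03],"delta_rot": [0,0,0]}
    - {"gripper": -1,"linear": [0,0,0.07],"delta_rot": [0,0,0]}
    - {"gripper": -1,"linear": [0,0,0.11],"delta_rot": [0,0,0]}
    - {"gripper": -1,"linear": [-0.005,0.03,0.15],"delta_rot": [0,0,0]}

```text
clock: 21.55
position: [0.4937, -0.1566, 0.1747]
ee_rot: [0.001, 0.999, 0.04, 0.001]
contact_force: [0.6, 0.8, -0.1]
width: 0.0851
gripper_force: 0.0
```

Request:
send_rows:
  increments:
    - {"gripper": -1,"linear": [-0.01,0.046,0],"delta_rot": [0,0,0]}
    - {"gripper": -1,"linear": [-0.019,0.092,0],"delta_rot": [0,0,0]}
    - {"gripper": -1,"linear": [-0.028,0.138,0],"delta_rot": [0,0,0]}
    - {"gripper": -1,"linear": [-0.037,0.184,0],"delta_rot": [0,0,0]}
    - {"gripper": -1,"linear": [-0.046,0.23,0],"delta_rot": [0,0,0]}
    - {"gripper": -1,"linear": [-0.055,0.27,0],"delta_rot": [0,0,0]}
    - {"gripper": -1,"linear": [-0.055,0.283,0],"delta_rot": [0,0,0]}
    - {"gripper": -1,"linear": [-0.055,0.283,0],"delta_rot": [0,0,0]}

```text
clock: 22.35
position: [0.4374, 0.1302, 0.1731]
ee_rot: [0.0, 0.999, 0.043, 0.0]
contact_force: [-0.6, -0.2, -0.7]
width: 0.0854
gripper_force: 0.0
```

Request:
send_rows:
  increments:
    - {"gripper": -1,"linear": [0,0,0],"delta_rot": [0,0,0]}
    - {"gripper": -1,"linear": [0,0,0],"delta_rot": [0,0,0]}

```text
clock: 22.55
position: [0.4379, 0.1275, 0.1729]
ee_rot: [0.0, 0.999, 0.041, -0.0]
contact_force: [0.5, 0.1, 0.4]
width: 0.0852
gripper_force: 0.0
```

```bash
python3 - <<'E'
from h import *
st=get_state();print(st['position'],st['clock']);d=save('wrist','w7.png');t=save('top','t3.png')
u=px(d,st,[.4365,.1285,.068]);print(u,nose(d,u,.068,st,26))
z=np.hstack([cv2.resize(d['pixels'],(400,300)),cv2.resize(t['pixels'][130:280,300:400],(200,300))]);cv2.imwrite('pics/z7.png',z)
E
```

```text
[0.43791844 0.12754543 0.17294837] 22.55
[254 187] (array([255. , 188.4]), array([0.4357, 0.1276, 0.068 ]))
```

View pics/z7.png

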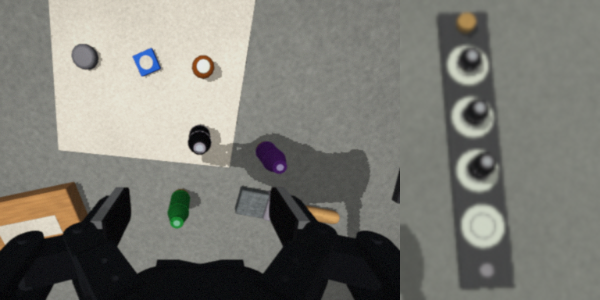

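Three now stand in order. obj_66's nose is at composite (199,147), and the purple decoy at (270,157) is clear of the fingers. Grasping obj_66.

Request:
send_rows:
  increments:
    - {"gripper": -1,"linear": [-0.002,0,-0.03],"delta_rot": [0,0,0]}
    - {"gripper": -1,"linear": [-0.002,0,-0.065],"delta_rot": [0,0,0]}
    - {"gripper": -1,"linear": [-0.002,0,-0.1],"delta_rot": [0,0,0]}
    - {"gripper": -1,"linear": [-0.002,0,-0.125],"delta_rot": [0,0,0]}
    - {"gripper": -1,"linear": [-0.002,0,-0.147],"delta_rot": [0,0,0]}
    - {"gripper": -1,"linear": [-0.002,0,-0.156],"delta_rot": [0,0,0]}
    - {"gripper": -0.3,"linear": [-0.002,0,-0.159],"delta_rot": [0,0,0]}
    - {"gripper": 0,"linear": [-0.002,0,-0.159],"delta_rot": [0,0,0]}

```text
clock: 23.45
position: [0.436, 0.1285, 0.0143]
ee_rot: [0.0, 0.999, 0.041, 0.0]
contact_force: [-0.0, -0.3, 0.7]
width: 0.0589
gripper_force: 0.0
```

Request:
send_rows:
  increments:
    - {"gripper": 0.15,"linear": [0,0,0],"delta_rot": [0,0,0]}
    - {"gripper": 0.25,"linear": [0,0,0],"delta_rot": [0,0,0]}
    - {"gripper": 0.5,"linear": [0,0,0],"delta_rot": [0,0,0]}
    - {"gripper": 1,"linear": [0,0,0],"delta_rot": [0,0,0]}
    - {"gripper": 1,"linear": [0,0,0],"delta_rot": [0,0,0]}
    - {"gripper": 1,"linear": [0,0,0],"delta_rot": [0,0,0]}

```text
clock: 24.05
position: [0.4363, 0.1289, 0.015]
ee_rot: [0.0, 0.999, 0.042, 0.001]
contact_force: [-1.1, -0.5, 7.3]
width: 0.0272
gripper_force: 29.5
```

Request:
send_rows:
  increments:
    - {"gripper": 1,"linear": [0,0,0.015],"delta_rot": [0,0,0]}
    - {"gripper": 1,"linear": [0,0,0.05],"delta_rot": [0,0,0]}
    - {"gripper": 1,"linear": [0,0,0.09],"delta_rot": [0,0,0]}
    - {"gripper": 1,"linear": [0,-0.025,0.12],"delta_rot": [0,0,0]}
    - {"gripper": 1,"linear": [-0.001,-0.065,0.12],"delta_rot": [0,0,0]}
    - {"gripper": 1,"linear": [-0.002,-0.108,0.12],"delta_rot": [0,0,0]}
    - {"gripper": 1,"linear": [-0.003,-0.15,0.12],"delta_rot": [0,0,0]}
    - {"gripper": 1,"linear": [-0.004,-0.192,0.12],"delta_rot": [0,0,0]}

```text
clock: 24.85
position: [0.431, -0.0644, 0.1342]
ee_rot: [0.0, 0.999, 0.042, 0.0]
contact_force: [0.3, -0.3, -1.3]
width: 0.027
gripper_force: 29.9
```

Request:
send_rows:
  increments:
    - {"gripper": 1,"linear": [0,-0.045,0],"delta_rot": [0,0,0]}
    - {"gripper": 1,"linear": [0,-0.085,0],"delta_rot": [0,0,0]}
    - {"gripper": 1,"linear": [0,-0.115,0],"delta_rot": [0,0,0]}
    - {"gripper": 1,"linear": [0,-0.127,-0.01],"delta_rot": [0,0,0]}
    - {"gripper": 1,"linear": [0,-0.127,-0.02],"delta_rot": [0,0,0]}
    - {"gripper": 1,"linear": [0,-0.127,-0.02],"delta_rot": [0,0,0]}
    - {"gripper": 1,"linear": [0,-0.127,-0.02],"delta_rot": [0,0,0]}
    - {"gripper": 1,"linear": [0,-0.127,-0.02],"delta_rot": [0,0,0]}

```text
clock: 25.65
position: [0.4315, -0.1888, 0.1141]
ee_rot: [-0.0, 0.999, 0.042, -0.0]
contact_force: [0.2, -0.2, -2.1]
width: 0.0272
gripper_force: 30.0
```

```bash
python3 - <<'E'
from h import *
st=get_state();print(st['position'],st['clock'],st['width']);d=save('wrist','w8.png')
print(held(d,st,st['position'][2]-.013+.066), px(d,st,[.4306,-.190,.015]))
u=px(d,st,[.4964,-.1846,.069]);print('54',u,nose(d,u,.069,st,20));u=px(d,st,[.5622,-.1791,.057]);print('42',u,nose(d,u,.057,st,20))
cv2.imwrite('pics/z8.png',d['pixels'][:384])
E
```

```text
[ 0.43150933 -0.18877165  0.1140501 ] 25.65 0.027202578607779426
(array([255, 312]), (array([255.5, 316.3]), array([ 0.4295, -0.1892,  0.1671]))) [257 189]
54 [257 111] (array([257.5, 109.7]), array([ 0.4971, -0.1846,  0.069 ]))Traceback (most recent call last):
  File "<stdin>", line 4, in <module>
  File "h.py", line 18, in nose
    n,l,s,c=cv2.connectedComponentsWithStats(m);i=1+np.argmax(s[1:,4])
                                                    ~~~~~~~~~^^^^^^^^^
    return _wrapfunc(a, 'argmax', axis=axis, out=out, **kwds)
    return bound(*args, **kwds)
ValueError: attempt to get argmax of an empty sequence
```

obj_54 measures (.4971,-.1846) against the pad's (.4964,-.1846), so it is centred. obj_66 needs under 1 mm of correction. Lowering.

Request:
send_rows:
  increments:
    - {"gripper": 1,"linear": [0.0008,-0.0008,-0.02],"delta_rot": [0,0,0]}
    - {"gripper": 1,"linear": [0.0008,-0.0008,-0.045],"delta_rot": [0,0,0]}
    - {"gripper": 1,"linear": [0.0008,-0.0008,-0.063],"delta_rot": [0,0,0]}
    - {"gripper": 1,"linear": [0.0008,-0.0008,-0.075],"delta_rot": [0,0,0]}
    - {"gripper": 1,"linear": [0.0008,-0.0008,-0.081],"delta_rot": [0,0,0]}
    - {"gripper": 1,"linear": [0.0008,-0.0008,-0.083],"delta_rot": [0,0,0]}
    - {"gripper": 1,"linear": [0.0008,-0.0008,-0.083],"delta_rot": [0,0,0]}
    - {"gripper": 1,"linear": [0.0008,-0.0008,-0.083],"delta_rot": [0,0,0]}

```text
clock: 26.5
position: [0.4329, -0.1912, 0.0317]
ee_rot: [0.0, 0.999, 0.041, 0.001]
contact_force: [0.3, 0.6, -1.2]
width: 0.027
gripper_force: 30.0
```

Request:
send_rows:
  increments:
    - {"gripper": 1,"linear": [-0.0005,0.0014,0],"delta_rot": [0,0,0]}
    - {"gripper": 1,"linear": [-0.0005,0.0014,-0.0015],"delta_rot": [0,0,0]}
    - {"gripper": 1,"linear": [-0.0005,0.0014,-0.003],"delta_rot": [0,0,0]}
    - {"gripper": 1,"linear": [-0.0005,0.0014,-0.0035],"delta_rot": [0,0,0]}
    - {"gripper": 1,"linear": [-0.0005,0.0014,-0.0035],"delta_rot": [0,0,0]}

```text
clock: 27.0
position: [0.4319, -0.1896, 0.028]
ee_rot: [0.0, 0.999, 0.041, 0.0]
contact_force: [-0.4, -0.0, 4.2]
width: 0.027
gripper_force: 30.5
```

Light contact. Releasing, rising and backing off for the check.

Request:
send_rows:
  increments:
    - {"gripper": 0.2,"linear": [0,0,0],"delta_rot": [0,0,0]}
    - {"gripper": 0,"linear": [0,0,0],"delta_rot": [0,0,0]}
    - {"gripper": -0.4,"linear": [0,0,0],"delta_rot": [0,0,0]}
    - {"gripper": -1,"linear": [0,0,0.003],"delta_rot": [0,0,0]}
    - {"gripper": -1,"linear": [0,0,0.03],"delta_rot": [0,0,0]}
    - {"gripper": -1,"linear": [0,0,0.07],"delta_rot": [0,0,0]}
    - {"gripper": -1,"linear": [0,0,0.115],"delta_rot": [0,0,0]}
    - {"gripper": -1,"linear": [0,0,0.16],"delta_rot": [0,0,0]}

```text
clock: 27.8
position: [0.4313, -0.1893, 0.1892]
ee_rot: [-0.0, 0.999, 0.041, -0.0]
contact_force: [0.9, -0.2, -0.4]
width: 0.0854
gripper_force: 0.0
```

Request:
send_rows:
  increments:
    - {"gripper": -1,"linear": [0,0,0.04],"delta_rot": [0,0,0]}
    - {"gripper": -1,"linear": [0.02,0,0.08],"delta_rot": [0,0,0]}
    - {"gripper": -1,"linear": [0.04,0,0.1],"delta_rot": [0,0,0]}
    - {"gripper": -1,"linear": [0.04,0,0.1],"delta_rot": [0,0,0]}
    - {"gripper": -1,"linear": [0.04,0,0.1],"delta_rot": [0,0,0]}
    - {"gripper": -1,"linear": [0.04,0,0.1],"delta_rot": [0,0,0]}

```text
clock: 28.4
position: [0.47, -0.1889, 0.2857]
ee_rot: [-0.001, 0.999, 0.041, -0.002]
contact_force: [0.0, 0.2, -0.3]
width: 0.0856
gripper_force: 0.0
```

```bash
python3 - <<'E'
from h import *
st=get_state();print(st['position'],st['clock']);d=save('wrist','w9.png');s=save('scene','s9.png')
for p,H in(([.4306,-.19],.066),([.4964,-.1846],.054),([.5622,-.1791],.042),([.628,-.1737],.03)):
    u=px(d,st,[*p,.015+H]);print(p,u,*nose(d,u,.015+H,st,16))
z=np.hstack([cv2.resize(d['pixels'],(400,300)),cv2.resize(s['pixels'][140:260,140:300],(400,300))]);cv2.imwrite('pics/z9.png',z)
E
```

```text
[ 0.47002743 -0.18886944  0.28570529] 28.4
[0.4306, -0.19] [254 193] [254.1 193.1] [ 0.4306 -0.19    0.081 ]
[0.4964, -0.1846] [254 137] [254.1 136.4] [ 0.497  -0.1846  0.069 ]
[0.5622, -0.1791] [254  78] [254.3  77.6] [ 0.5628 -0.1794  0.057 ]
[0.628, -0.1737] [254  17] [254.2  14.6] [ 0.6302 -0.1737  0.045 ]
```

View pics/z9.png

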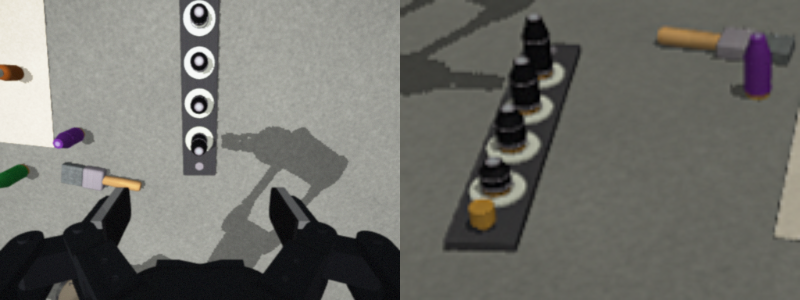

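All four stand in order, shortest by the knob. I'll cross-check obj_30's centring from the earlier close picture, with no new time used.

```bash
python3 - <<'E'
from h import *
d=dict(np.load('pics/w9.png.npz'));st=get_state()
print(nose(d,(254,17),.045,st,12)); pads(d,(200,0,300,100),st=st)
# earlier view: pose at w4
d=dict(np.load('pics/w4.png.npz'));st=dict(position=np.array([.56094533,-.17888658,.10323105]),ee_rot=[-.0005,.99915,.041,-.0003])
print(nose(d,(256,103),.045,st,22)); pads(d,(200,60,300,145),st=st)
E
```

```text
(array([254.2,  14.6]), array([ 0.6307, -0.174 ,  0.045 ]))
pad [ 562.6 -179.8   50.    51.4]
pad [ 592.1 -222.4   24.8  163.9]
pad [ 628.1 -174.5   50.7   51. ]
pad [ 588.1 -127.3   41.6  151.2]
(array([255.8, 103.4]), array([ 0.6298, -0.1736,  0.045 ]))
pad [ 627.5 -174.1   51.    51.2]
pad [ 621.2 -138.3   12.2   84.1]
```

obj_30 is about 2 mm off centre on a 50 mm pad and standing steadily, so regrasping it isn't worth the risk. Handing in.

```bash
python3 -c "from rig import sign_off;print(sign_off())"
```

```text
the job is handed in; nothing more can be done
None
```

The job is handed in: all four objectives stand upright on their own pads in order of length, shortest beside the knob, about 1 mm or less off centre (the shortest about 2 mm), nothing tipped, in about 28.5 s of the 99 s allowed.

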